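Load the numbered bays of the dish rack in order

TASK

Load the dish rack by sliding one culture dish into each of its three bays, fully home against the back bar, filling the bays in the order of their dots: first the bay with one dot, then the one with two, then the one with three. Any dish may go into any bay, but keep the dishes flat on the table all the way, do not lift them, and leave the beaker, the black case and the culture flask where they are.

Things in the scene. Friction and masses are not known exactly. Their poses are not given: they have to be found in the camera images.
- rack: low fixed comb: aluminium back bar (30 mm deep, 293 long, 22 high); four grey dividers (23 wide, 18 high, half-round front ends) part three bays 67 mm wide, 90 mm apart, open in front and above, without floor. Origin: on the table at the middle bay's seat, 30 mm before the bar's face; dividers end 15.5 mm before the origin (x = -0.0155). x points into the bays, y left along the rack, z up
- seat_1 (a point): seat of the bay marked with one black dot: where a dish's centre is (7.5 mm above the table) when fully home against the back bar and midway between the dividers. x points into the bay (away from its open front), y left along the rack. The white plaque with one black dot lies on the bar, its middle 45 mm from here along +x, its face 25 mm above the table
- seat_2 (a point): seat of the bay marked with two black dots: where a dish's centre is (7.5 mm above the table) when fully home against the back bar and midway between the dividers. x points into the bay (away from its open front), y left along the rack. The white plaque with two black dots lies on the bar, its middle 45 mm from here along +x, its face 25 mm above the table
- seat_3 (a point): seat of the bay marked with three black dots: where a dish's centre is (7.5 mm above the table) when fully home against the back bar and midway between the dividers. x points into the bay (away from its open front), y left along the rack. The white plaque with three black dots lies on the bar, its middle 45 mm from here along +x, its face 25 mm above the table
- dish_a_centre (a point): round clear lidded culture dish with pink contents, 60 mm diameter, 15 mm high, 16 to 40 g, lying flat on the table; the three dishes are alike. The point is its centre, 7.5 mm above its underside; z is its axis
- dish_b_centre (a point): round clear lidded culture dish with pink contents, 60 mm diameter, 15 mm high, 16 to 40 g, lying flat on the table; the three dishes are alike. The point is its centre, 7.5 mm above its underside; z is its axis
- dish_c_centre (a point): round clear lidded culture dish with pink contents, 60 mm diameter, 15 mm high, 16 to 40 g, lying flat on the table; the three dishes are alike. The point is its centre, 7.5 mm above its underside; z is its axis
- beaker_centre (a point): small clear beaker, 45 mm diameter, 59 mm high, a bystander; the point is its centre, 30 mm up
- objective_case_centre (a point): black round screw case, 44 mm diameter, 62 mm high, a bystander; the point is its centre, 31 mm up
- flask_spare_centre (a point): flat clear culture flask with a blue cap, 130x77x31 mm, a bystander; the point is its centre, 15.5 mm up; x points to the cap
There are look-alikes about, which are no part of the job. Leave any red look-alike of the part that bears dish_b_centre alone.

How it is judged:
By the outcome, as a careful person would: the job done as asked, in the order asked, and still so for the second after the job is handed in, with the robot touching nothing.
It also fails if it takes over 58 s, if anything falls off the work surface, if the arm or the gripper's body presses on something with over 40 N, if the wrist force passes 120 N, or if a joint passes its speed limit or range.

ROBOT

A 6-joint arm with a two-finger parallel gripper is mounted at the origin on a cart in front of the work surface, level with it; the furniture and walls round the work are solid. World frame = base frame: x ahead of the robot, y to its left, z up, the work surface at z = 0. Lengths are in m, angles in rad, forces in N, time in s.
With the tool pointing down it reaches from about 0.375 to 0.925 m from the base axis. Payload 5.7 kg.
Tool frame: the origin (TCP) lies midway between the tips of the shut fingers; the grasp point (between the pads) lies 19 mm behind it; z points along the fingers, x is the direction in which the jaws open and shut, and the axes are right-handed (so a half turn about z gives the same grasp; the last joint's range is limited). The gripper opens to 88 mm and grips with 3 to 60 N. Pads are 20 mm wide; open, the fingers measure 115 mm over their backs; the gripper's body (75 mm by 178 mm) begins 61 mm behind the grasp point.
Start: joints at [-1.371, 0.359, 1.51, -0, 1.272, -0.115], TCP at [0.186, -0.57, 0.223] pointing down, gripper open.
Joint ranges: [-2.97, 2.97], [-1.01, 2.36], [0.21, 2.38], [-0.96, 4.11], [0.2, 2.71], [-2.98, 2.98]. Speed limits (rad/s): [2.39, 2.39, 3.14, 3.14, 3.14, 3.14].

INTERFACE

Orientations are given as a unit quaternion [x, y, z, w].
In Python, from bench import move_ptp, servo_line, goto_joints, move_gripper, sleep, inverse_kinematics, capture, PlanningError, close_job, spot_in, silhouettes, current_clock, current_joint_pos, current_qvel, current_joint_torque, current_position, current_orientation, current_force, current_torque, current_finger_gap gives the robot as it stands. Calls block until the motion is done:
- move_ptp(position, orientation): joint-space move of the TCP to a pose.
- servo_line(position, orientation=None, rate=0.15, contact_N=None): straight line of the TCP; orientation=None keeps the orientation; rate is the mean speed in m/s. With contact_N (N) it stops when the force on the tool has changed by that much, and returns True; else False.
- goto_joints(angles): joint-space move.
- move_gripper(opening): finger opening in m; the grip force is fixed at half the most; returns when the fingers have stopped.
- sleep(seconds).
- inverse_kinematics(position, orientation): joint angles nearest the present ones, or None.
- capture(name): name is "side" or "top"; returns a dict with "image" (420x560x3 uint8, blue, green, red), "range_z" (420x560 float32, m along the optical axis (not along the pixel's ray), 0 where there is no reading), "intrinsics" (3x3 intrinsics, pixels), "k1" (the pictures are not rectified: a ray, as slopes to the right and down, at radius r is drawn at 1 + k1 r^2 times it, then the intrinsics apply), "R" (3x3) and "t" (3): a world point X has camera coordinates R X + t. Camera axes: x right, y down, z forward; pixel columns grow to the right and rows downward; lengths in m; the calibration is good to about 2 mm. A picture is of the moment at which its call begins.
A pose or a line that the arm cannot do raises PlanningError and nothing moves.
- close_job(): hands the job in, once; it reports no verdict.
Trained networks look in the newest picture that a camera, given by its name, has taken for a name from the list of things; names that differ only in an ending like _2 or _b are one class to them, and where a whole thing is asked for, a point or a joint stands for the part that bears it (a point fixed in the world has none). Each returns a list of dicts, best first, with "conf" (0 to 1); they miss things now and then, are a little off and sometimes report something else, mostly with a low value. They report only what shows in the picture. A call takes as long as a camera call. They do not tell look-alikes from the thing itself.
- spot_in(camera, query): "xy" ([column, row] in pixels, amid what is visible of it).
- silhouettes(camera, query): "region" (420x560 bool, what is visible of it) and "xy" ([column, row] in pixels, amid what is visible of it).
Readings, each from a call of its own:
- current_clock(): time.
- current_joint_pos(): joint angles.
- current_qvel(): joint speeds.
- current_joint_torque(): joint torques, N m.
- current_position(): TCP position.
- current_orientation(): TCP orientation.
- current_force(): force on the tool from outside, world axes, zero at the start.
- current_torque(): the same for the moment, N m.
- current_finger_gap(): finger opening in m.
Only numpy, scipy, OpenCV 4.12 (cv2) and the standard library are available. Lean on these libraries where they do the work, as an engineer would, in place of code of your own. Each camera call takes 0.05 s, during which the arm holds its last target. There are 200 camera calls.

## Working session

There is one attempt and no reset: what is moved stays moved. The work goes in short steps, each a Python script; the robot and the scene stay as the last script left them, time stands still between calls to the robot, and variables do not carry over. Pictures are saved under pics/ and viewed, about 8 in all and at most 12, crops included, and the job is handed in when it is done.

```bash
mkdir -p pics; ls; python3 - <<'E'
from bench import *
import cv2
for n in("top","side"):
    c=capture(n); cv2.imwrite(f"pics/{n}0.png",c["image"]); print(n,c["intrinsics"].tolist(),c["k1"],c["R"].round(3).tolist(),c["t"].round(3).tolist())
    for q in("rack","dish_a_centre","seat_1","seat_2","seat_3","beaker_centre","objective_case_centre","flask_spare_centre"):
        print(q,[(round(d["conf"],2),[int(v) for v in d["xy"]]) for d in spot_in(n,q)])
print(current_clock())
E
```

```text
pics
top [[396.0875725499964, 0.0, 277.38491102947745], [0.0, 396.0875725499964, 206.6350112194644], [0.0, 0.0, 1.0]] -0.05065979373292177 [[0.024, -1.0, -0.018], [-0.995, -0.022, -0.097], [0.096, 0.02, -0.995]] [0.007, 0.502, 1.088]
rack [(0.71, [276, 172])]
dish_a_centre [(0.71, [233, 222])]
seat_1 [(0.56, [276, 162]), (0.53, [244, 163]), (0.49, [311, 161])]
seat_2 [(0.56, [276, 162]), (0.53, [244, 163]), (0.49, [311, 161])]
seat_3 [(0.56, [276, 162]), (0.53, [244, 163]), (0.49, [311, 161])]
beaker_centre [(0.51, [356, 247])]
objective_case_centre [(0.67, [405, 255]), (0.32, [245, 162])]
flask_spare_centre [(0.65, [133, 253]), (0.35, [310, 158]), (0.32, [408, 255])]
side [[421.87487057990455, 0.0, 282.93167881658854], [0.0, 421.87487057990455, 210.4118754740299], [0.0, 0.0, 1.0]] -0.10275958613436235 [[0.969, -0.245, 0.021], [-0.104, -0.488, -0.867], [0.223, 0.838, -0.498]] [-0.464, 0.124, 1.238]
rack [(0.96, [318, 228])]
dish_a_centre [(0.52, [265, 213])]
seat_1 [(0.5, [315, 209]), (0.49, [338, 234])]
seat_2 [(0.5, [315, 209]), (0.49, [338, 234])]
seat_3 [(0.5, [315, 209]), (0.49, [338, 234])]
beaker_centre [(0.69, [272, 269])]
objective_case_centre [(0.6, [274, 302]), (0.39, [325, 219])]
flask_spare_centre [(0.8, [230, 178])]
0.9
```

```bash
python3 - <<'E'
import cv2
a=cv2.imread("pics/top0.png")
cv2.imwrite("pics/t1.png",cv2.resize(a[130:330,90:490],None,fx=2,fy=2,interpolation=cv2.INTER_CUBIC))
cv2.imwrite("pics/t2.png",cv2.resize(a[140:240,200:340],None,fx=5.6,fy=5.6,interpolation=cv2.INTER_CUBIC))
E
```

```text
(no output)
```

View pics/top0.png

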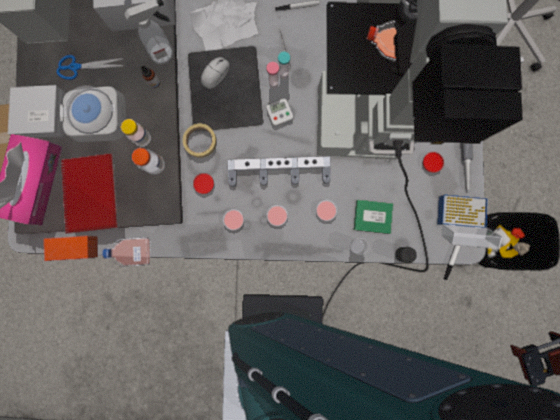

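View pics/t2.png

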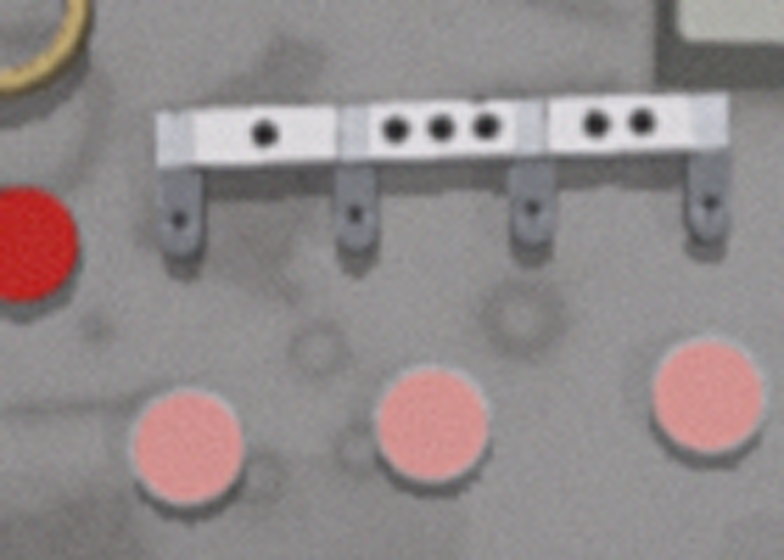

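View pics/side0.png

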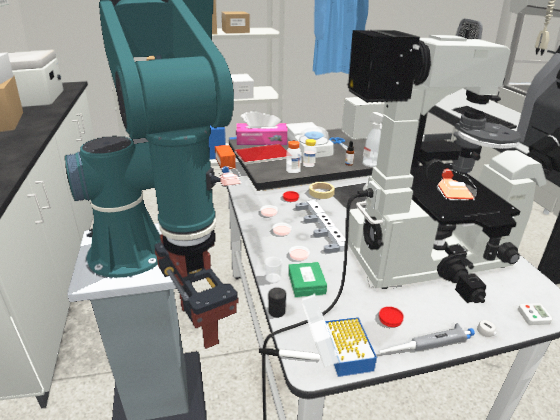

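The plaques read one dot at left (top pixel ≈247,164), three dots in the middle (≈279,163) and two dots at right (≈310,162). The order is therefore left bay, right bay, middle bay. The pink dishes are at (233,219), (277,215) and (326,210). The discs at (203,184) and (432,161) are red look-alikes, so I leave them alone. I plan to push with the part-open fingers as a fork, so nothing gets lifted and the fingers never enter the bays.

```bash
cat > h.py <<'E'
import numpy as np, cv2
from bench import *
def world(c,px,z):
    K=c["intrinsics"]; d=np.array([(px[0]-K[0,2])/K[0,0],(px[1]-K[1,2])/K[1,1]]); u=d.copy()
    for _ in range(10): u=d/(1+c["k1"]*(u@u))
    r=c["R"].T@np.array([u[0],u[1],1]); o=-c["R"].T@c["t"]
    return o+r*(z-o[2])/r[2]
def blobs(mask,lo,hi):
    n,_,s,ce=cv2.connectedComponentsWithStats(mask.astype(np.uint8))
    return [(s[i,4],ce[i]) for i in range(1,n) if lo<=s[i,4]<=hi]
def dishes(c):
    h=cv2.cvtColor(c["image"],cv2.COLOR_BGR2HSV).astype(int)
    m=((h[...,0]<12)|(h[...,0]>170))&(h[...,1]>50)&(h[...,1]<140)&(h[...,2]>140)
    m[:150]=0;m[240:]=0;m[:,:215]=0;m[:,350:]=0
    return [(a,p,world(c,p,.013)) for a,p in blobs(m,60,600)]
def dots(c):
    s=4; g=cv2.cvtColor(c["image"],cv2.COLOR_BGR2GRAY)[155:170,225:335]
    G=cv2.resize(g,None,fx=s,fy=s,interpolation=cv2.INTER_CUBIC)
    out=[(a,(p+.5)/s-.5+[225,155]) for a,p in blobs(G<110,20,400)]
    return [(a,p,world(c,p,.025)) for a,p in out]
E
python3 - <<'E'
from h import *
np.set_printoptions(precision=4,suppress=True)
c=capture("top")
for n,f in(("dish",dishes),("dot",dots)):
    for a,p,w in f(c): print(n,a,p,w)
for n,p in(("div",(232,184)),("div",(325,178)),("beaker",(357,247)),("case",(405,255)),("flaskR",(148,252)),("red",(203,184)),("edge",(277,258))): print(n,world(c,p,.018 if n=="div" else 0))
print("cam",-c["R"].T@c["t"])
for i in dishes(c): 
    p=i[1].astype(int); z=c["range_z"][p[1],p[0]]; K=c["intrinsics"]
    print(c["R"].T@(np.array([(p[0]-K[0,2])/K[0,0]*z,(p[1]-K[1,2])/K[1,1]*z,z])-c["t"]))
print(current_orientation())
E
```

```text
dish 276 [325.9674 210.3116] [ 0.4954 -0.1187  0.013 ]
dish 274 [276.646  215.4197] [0.4778 0.0206 0.013 ]
dish 276 [233.1232 219.4891] [0.4634 0.1438 0.013 ]
dot 286 [326.5315 155.0262] [ 0.6521 -0.1172  0.025 ]
dot 188 [305.9827 161.6848] [ 0.6316 -0.0592  0.025 ]
dot 179 [314.1543 161.3513] [ 0.6331 -0.0823  0.025 ]
dot 185 [286.3385 162.1628] [ 0.6291 -0.0035  0.025 ]
dot 178 [278.323 162.441] [0.6278 0.0193 0.025 ]
dot 182 [270.2102 162.7679] [0.6264 0.0423 0.025 ]
dot 178 [246.7893 163.4958] [0.623  0.1089 0.025 ]
div [0.5642 0.1499 0.018 ]
div [ 0.5871 -0.1143  0.018 ]
beaker [ 0.394  -0.2095  0.    ]
case [ 0.3743 -0.3461  0.    ]
flaskR [0.3648 0.3881 0.    ]
red [0.5652 0.237  0.    ]
edge [0.3576 0.017  0.    ]
cam [ 0.3944 -0.0038  1.1318]
[ 0.4964 -0.116   0.0116]
[0.4789 0.0225 0.0135]
[0.4648 0.1443 0.0116]
[ 0.8092 -0.5875 -0.     -0.    ]
```

Plaque spacing comes out at 89.7 and 90.2 mm against the given 90. Dish heights from range are about 12–13 mm, so the measurements hold up. I start with the left dish into the one-dot bay.

```bash
cat >> h.py <<'E'
P1,P3,P2=np.array([.6230,.1089]),np.array([.6278,.0193]),np.array([.6324,-.0708])
Y=(P1-P2)/np.linalg.norm(P1-P2); X=np.array([Y[1],-Y[0]])
SEAT={1:P1-.045*X,2:P2-.045*X,3:P3-.045*X}
Z=.006; R=.033   # tip height; TCP behind dish centre when the fork (40 mm open) touches
def q(d):
    f=np.arctan2(d[1],d[0])-np.pi/2
    return [np.cos(f/2),np.sin(f/2),0,0]
def at(p,z): return [p[0],p[1],z]
def push(frm,to,extra=0,N=None,hi=.07):
    d=(to-frm)/np.linalg.norm(to-frm); b=frm-d*(R+.014)
    move_ptp(at(b,hi),q(d)); servo_line(at(b,Z),rate=.12)
    h=servo_line(at(to-d*(R-extra),Z),rate=.07,contact_N=N)
    p=np.array(current_position()); print("hit",h,"force",np.round(current_force(),1),"dish~rack",[ (p[:2]+d*R-to)@X,(p[:2]+d*R-to)@Y])
    servo_line(at(p[:2]-d*.02,Z),rate=.15); servo_line(at(p[:2]-d*.02,hi),rate=.2)
def near(c,p): return min((w[:2] for a,_,w in dishes(c)),key=lambda w:np.linalg.norm(w-p))
def rep(w,k): return ((w-SEAT[k])@X*1000).round(1),((w-SEAT[k])@Y*1000).round(1)
E
python3 - <<'E'
from h import *
move_gripper(.04)
d=np.array([.4634,.1438]); to=SEAT[1]-.055*X
u=(to-d)/np.linalg.norm(to-d); b=d-u*(R+.014)
move_ptp(at(b,.2),q(u))
push(d,to)
c=capture("top"); cv2.imwrite("pics/t3.png",cv2.resize(c["image"][140:300,180:380],None,fx=3.5,fy=3.5,interpolation=cv2.INTER_CUBIC))
for a,p,w in dishes(c): print(a,w.round(4),rep(w[:2],1))
print(current_clock(),current_finger_gap(),current_position())
E
```

```text
hit False force [-0.6  0.3 -0.7] dish~rack [np.float64(-0.00036349388690816957), np.float64(0.0001502889904690222)]
167 [0.524 0.095 0.013] (np.float64(-54.6), np.float64(-8.7))
277 [ 0.4955 -0.1187  0.013 ] (np.float64(-94.2), np.float64(-220.6))
273 [0.478  0.0205 0.013 ] (np.float64(-104.4), np.float64(-80.7))
8.0083 0.03993828301685629 [0.478601   0.13314442 0.06940618]
```

View pics/t3.png

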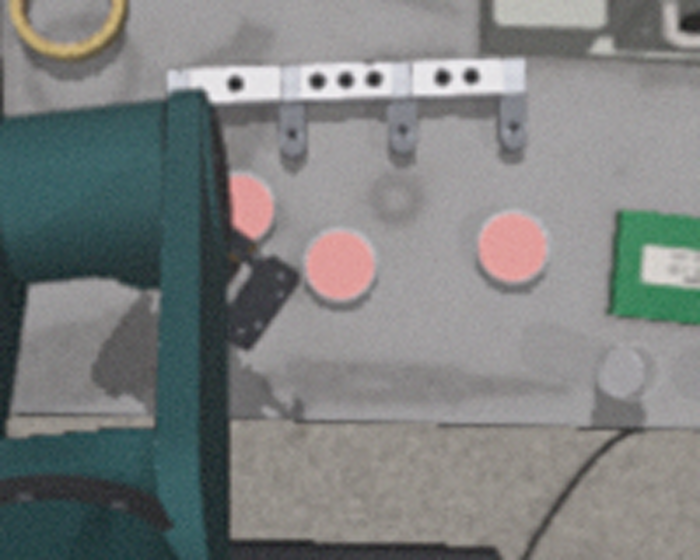

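The picture shows the first dish moved to about crop (239,207), in front of the one-dot bay and partly hidden by the arm. The other two dishes are untouched. I fit a circle to its visible edge to get the lateral position, then push it in.

```bash
python3 - <<'E'
from h import *
t0=current_clock()
c=capture("top"); w=world(c,(180+239/3.5,140+207/3.5),.013)[:2]; print("est",w,rep(w,1))
S=SEAT[1]; e=S-.055*X
push(e,S,extra=.012,N=4)
# now the second dish to the mouth of bay 2, looking from there at dish 1
c0=capture("top")
d=near(c0,np.array([.4954,-.1187])); S=SEAT[2]; print("dish2",d)
u=(S-.055*X-d); u/=np.linalg.norm(u)
move_ptp(at(d-u*(R+.014),.12),q(u))
c=capture("top"); cv2.imwrite("pics/t4.png",cv2.resize(c["image"][140:300,180:380],None,fx=3.5,fy=3.5,interpolation=cv2.INTER_CUBIC))
for a,p,w in dishes(c): print(a,w.round(4),rep(w[:2],1))
print(t0,current_clock())
E
```

```text
est [0.522379   0.10254522] (np.float64(-55.8), np.float64(-1.1))
hit True force [-1.  -0.   1.4] dish~rack [np.float64(0.0006793910237965317), np.float64(-5.831098351766853e-05)]
dish2 [ 0.49555742 -0.11877096]
270 [0.5763 0.1057 0.013 ] (np.float64(-1.8), np.float64(-0.7))
246 [ 0.4964 -0.1162  0.013 ] (np.float64(-93.2), np.float64(-218.2))
276 [0.4781 0.0204 0.013 ] (np.float64(-104.4), np.float64(-80.8))
8.0083 12.4333
```

View pics/t4.png

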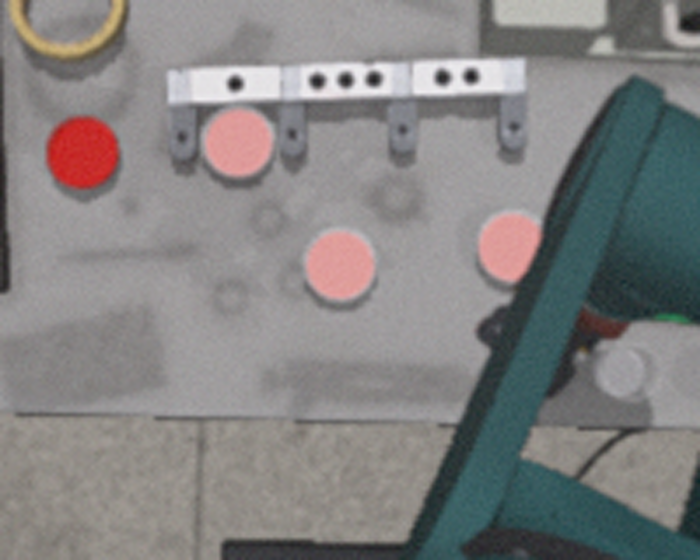

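Dish 1 is in the left bay. The fork stopped on 4 N at the expected home position, but the image puts the dish 1.8 mm short, which is sub-pixel, so I'll recheck it at the end. Next come dishes 2 and 3.

```bash
python3 - <<'E'
from h import *
S=SEAT[2]; e=S-.055*X
push(np.array([.4955,-.1187]),e)
move_ptp(at(e-X*(R+.014),.07),q(X))
c=capture("top"); w=near(c,e); print("dish2 entry",rep(w,2),[a for a,_,_ in dishes(c)])
cv2.imwrite("pics/t5.png",cv2.resize(c["image"][140:300,180:380],None,fx=3.5,fy=3.5,interpolation=cv2.INTER_CUBIC))
print(current_clock())
E
```

```text
hit False force [ 0.2 -0.3 -0.5] dish~rack [np.float64(-0.0003009393925435844), np.float64(-5.026575404662744e-05)]
dish2 entry (np.float64(-104.6), np.float64(105.6)) [np.int32(272), np.int32(196)]
16.2333
```

View pics/t5.png

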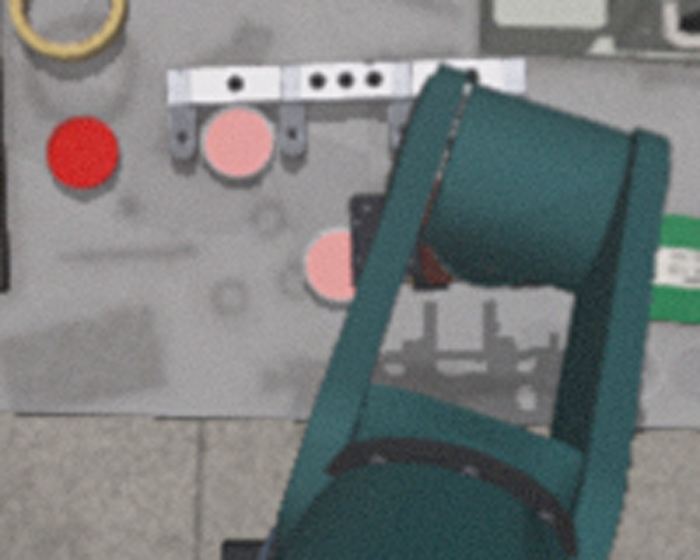

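The arm hides dish 2 in this view; dishes 1 and 3 are where they should be. The fork's end position matched for dish 1, so I push in with contact stop and check afterwards.

```bash
python3 - <<'E'
from h import *
S=SEAT[2]; e=S-.055*X
push(e,S,extra=.012,N=4)
p=current_position(); move_ptp([.42,-.17,.15],q(X))
c=capture("top")
for a,_,w in dishes(c): print(a,w.round(4),rep(w[:2],1),rep(w[:2],2))
cv2.imwrite("pics/t6.png",cv2.resize(c["image"][140:300,180:380],None,fx=3.5,fy=3.5,interpolation=cv2.INTER_CUBIC))
print(current_clock())
E
```

```text
hit True force [-1.5 -1.2  1.6] dish~rack [np.float64(0.000731888776758488), np.float64(6.164406583795302e-05)]
267 [0.5765 0.1059 0.013 ] (np.float64(-1.6), np.float64(-0.6)) (np.float64(-1.6), np.float64(179.4))
270 [ 0.5855 -0.0725  0.013 ] (np.float64(-2.0), np.float64(-179.2)) (np.float64(-2.0), np.float64(0.7))
274 [0.478  0.0204 0.013 ] (np.float64(-104.4), np.float64(-80.8)) (np.float64(-104.4), np.float64(99.2))
19.6
```

View pics/t6.png

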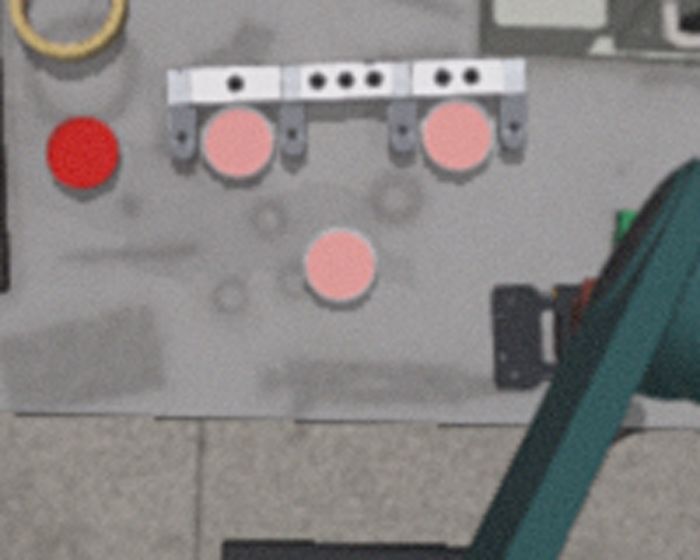

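Dishes 1 and 2 both sit in their outer bays with the same image offset (−1.6 and −2.0 mm). That points to a calibration offset, since the fork geometry says home for both. Now dish 3 into the middle bay.

```bash
python3 - <<'E'
from h import *
S=SEAT[3]; e=S-.055*X
push(np.array([.478,.0204]),e)
push(e,S,extra=.012,N=4)
move_ptp([.42,-.17,.15],q(X)); move_ptp([.3,-.42,.22],q(X))
c=capture("top")
for a,_,w in dishes(c): print(a,w.round(4),[rep(w[:2],k) for k in(1,2,3)])
cv2.imwrite("pics/t7.png",cv2.resize(c["image"][130:290,180:440],None,fx=3,fy=3,interpolation=cv2.INTER_CUBIC))
s=capture("side"); cv2.imwrite("pics/s7.png",cv2.resize(s["image"][150:330,220:400],None,fx=3.3,fy=3.3,interpolation=cv2.INTER_CUBIC))
print(current_clock())
E
```

```text
hit False force [0.9 0.1 0. ] dish~rack [np.float64(-0.000607994865936582), np.float64(0.00010920911422266174)]
hit True force [ 0.2 -1.7  1.7] dish~rack [np.float64(0.0006385367992873249), np.float64(5.281381490777896e-06)]
271 [0.5763 0.1056 0.013 ] [(np.float64(-1.8), np.float64(-0.8)), (np.float64(-1.8), np.float64(179.1)), (np.float64(-1.9), np.float64(88.9))]
273 [0.5809 0.0167 0.013 ] [(np.float64(-1.8), np.float64(-89.8)), (np.float64(-1.8), np.float64(90.1)), (np.float64(-1.9), np.float64(-0.1))]
272 [ 0.5857 -0.0724  0.013 ] [(np.float64(-1.7), np.float64(-179.1)), (np.float64(-1.7), np.float64(0.8)), (np.float64(-1.8), np.float64(-89.4))]
27.7333
```

View pics/t7.png

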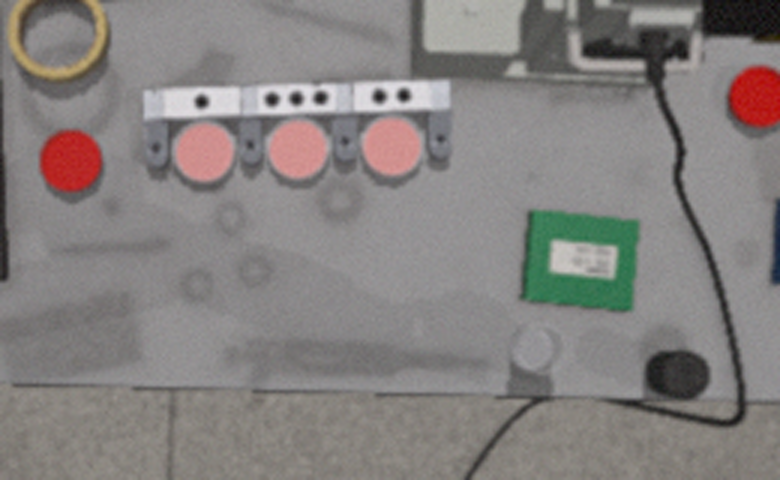

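View pics/s7.png

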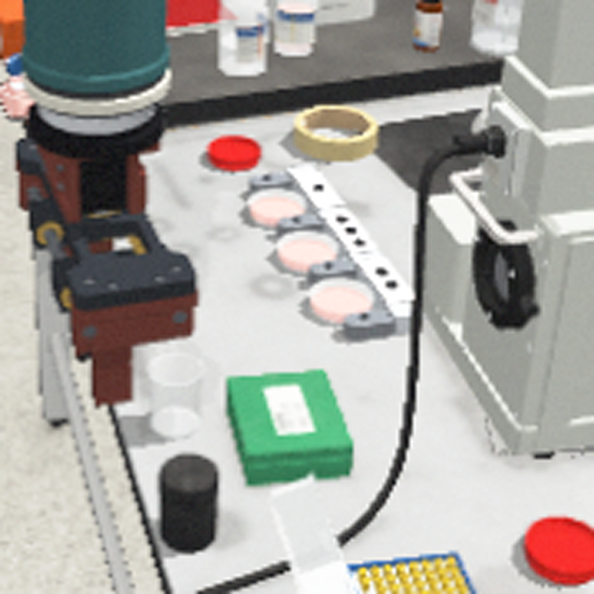

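All three dishes are in their bays, and the bystanders and red look-alikes are unmoved. The uniform −1.8 mm could be image bias or a small rebound. A slow press on the middle dish, with time to spare, will show which.

```bash
python3 - <<'E'
from h import *
S=SEAT[3]; b=S-X*(R+.012)
move_ptp([.42,-.1,.15],q(X)); move_ptp(at(b,.07),q(X)); servo_line(at(b,Z),rate=.12)
servo_line(at(S-X*(R+.003),Z),rate=.06)
print(servo_line(at(S-X*(R-.006),Z),rate=.01,contact_N=4)); p=np.array(current_position()); print("dish x",(p[:2]+R*X-S)@X,current_force())
servo_line(at(p[:2]-X*.004,Z),rate=.02); servo_line(at(b,Z)); servo_line(at(b,.1),rate=.2)
move_ptp([.42,-.17,.15],q(X)); move_ptp([.3,-.42,.22],q(X))
c=capture("top")
for a,_,w in dishes(c): print([rep(w[:2],k) for k in(1,2,3)])
print(current_clock())
E
```

```text
True
dish x 0.00010509825240232425 [ 0.33753573 -0.17209372  0.17041183]
[(np.float64(-1.7), np.float64(-0.7)), (np.float64(-1.7), np.float64(179.3)), (np.float64(-1.8), np.float64(89.1))]
[(np.float64(-1.8), np.float64(-89.7)), (np.float64(-1.8), np.float64(90.2)), (np.float64(-1.9), np.float64(-0.0))]
[(np.float64(-1.8), np.float64(-179.3)), (np.float64(-1.8), np.float64(0.6)), (np.float64(-1.9), np.float64(-89.6))]
34.6083
```

The slow press stopped 0.1 mm from nominal home and the image reading didn't change. The offset is image bias, so all three dishes are home.

```bash
python3 -c "
from bench import *
close_job()"
```

```text
the job is handed in; nothing more can be done
```

All three dishes are in the rack, filled in dot order: one dot (left bay), two dots (right bay), then three dots (middle bay). I handed the job in at about 35 s of the 58 s allowed. I slid each dish flat on the table, using the part-open fingers as a fork, and never gripped or lifted one.

**Last checks:**
- **Depth:** each push stopped on the 4 N contact limit within 0.7 mm of the expected home position.
- **Centring:** all three dishes are within 0.8 mm of the middle of their bays.
- **Disagreement:** the top camera read every dish about 1.8 mm short of home. A slow second press on the middle dish stopped 0.1 mm from nominal and did not change that reading, so I take it as a camera offset. I did not repeat the press on the other two, but they show the same reading.
- **Bystanders:** in the last pictures the beaker and case stood where they had been, as did the red look-alikes. I did not measure the culture flask again, but the arm never went near it.

The arm was parked clear of everything at hand-in.

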